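# Dispense the green apple into the snack tray

## Robot

A 7-joint arm with a two-finger parallel gripper is mounted at the origin on the work surface. World frame = base frame: x ahead of the robot, y to its left, z up, the work surface at z = 0. Lengths are in m, angles in rad, forces in N, time in s.
With the tool pointing down it reaches from about 0.4 to 0.85 m from the base axis. Payload 10.4 kg.
Tool frame: the origin (TCP) lies at the very end of the fingers, on their centre line; the grasp point (between the pads) lies 19 mm behind it (ctrl.pinch_z is the x of the grasp point in the tool frame, in m); x points along the fingers, y is the direction in which the jaws open and shut, and the axes are right-handed (so a half turn about x gives the same grasp; the last joint's range is limited). The gripper opens to 87 mm and grips with 3 to 60 N. Pads are 19 mm wide; open, the fingers measure 117 mm over their backs; the gripper's body (75 mm by 190 mm) begins 51 mm behind the grasp point.
Start: joints at [1.199, 0.332, -0.065, 1.46, 0.022, 1.35, -0.088], TCP at [0.214, -0.587, 0.223] pointing down, gripper open.
Joint ranges: [-2.6, 2.6], [-0.5, 2.12], [-1.47, 1.34], [0.16, 2.42], [-1.27, 4.41], [0.06, 2.06], [-2.6, 2.6]. Speed limits (rad/s): [2.22, 2.22, 2.79, 2.79, 3.14, 3.14, 3.14].

## Interface

Orientations are given as a unit quaternion [w, x, y, z].
In Python, from cell import ctrl, kinematics, read_camera, order gives the robot as it stands. Calls block until the motion is done:
- ctrl.move_ptp(position, orientation): joint-space move of the TCP to a pose.
- ctrl.movel(position, rotation=None, speed=0.15, force_limit=None): straight line of the TCP; rotation=None keeps the orientation; speed is the mean speed in m/s. With force_limit (N) it stops when the force on the tool has changed by that much, and returns True; else False.
- ctrl.movej(angles): joint-space move.
- ctrl.open_jaws() and ctrl.grasp(): open the fingers fully, or close them until they stop; the grip force is fixed at half the most.
- ctrl.hold(seconds).
- kinematics.ik(position, orientation): joint angles nearest the present ones, or None.
- ctrl.read_state(): the state.
- read_camera(name): name is "scene" or "top" or "wrist"; returns a dict with "img" (420x560x3 uint8, blue, green, red), "fx", "fy", "cx", "cy" (pixels), "D" ([k1, k2, p1, p2, k3] as OpenCV has them; the pictures are not rectified), "T" (4x4, takes a point from camera to world coordinates). Camera axes: x right, y down, z forward; pixel columns grow to the right and rows downward; lengths in m; the calibration is good to about 2 mm. A picture is of the moment at which its call begins. There is no depth.
A pose or a line that the arm cannot do raises ctrl.MotionError and nothing moves.
- order.close_job(): hands the job in, once; it reports no verdict.
The state is a dict: "time_s": time; "qpos": joint angles; "joint_velocities": joint speeds; "joint_efforts": joint torques, N m; "tcp_pos": TCP position; "orientation": TCP orientation; "force": force on the tool from outside, world axes, zero at the start; "torque": the same for the moment, N m; "finger_gap": opening from 0.0 (shut) to 1.0 (fully open).
Only numpy, scipy, OpenCV 4.12 (cv2) and the standard library are available. Lean on these libraries where they do the work, as an engineer would, in place of code of your own. Each camera call takes 0.05 s, during which the arm holds its last target.

## Task

Set the wooden snack tray on the table in front of the dispenser lane that holds the green apple and let go of it. Then tilt the dispenser's sprung lever towards that lane and hold it over until the apple has rolled out straight into the tray, and let the lever spring back to the middle. The orange must stay in its own lane, the apple must not land on the table, and the green mug and the amber bottle must stay where they are.

Things in the scene. Friction and masses are not known exactly. Their poses are not given: they have to be found in the camera images.
- dispenser: white and teal two-lane fruit dispenser fixed on the table, 240 mm long (its x -110 to +130), 216 wide. Origin at table level, midway between the lanes. Open steel chutes, lane A at y +62, lane B at y -62, slope down towards -x to lips at x -110, 85 high; walls up to 145 high. A red stop at x -85 holds one fruit in each. Behind the lanes (x +30 to +130) a console 115 high bears the lever.
- lever (a joint): sprung lever, rad, 0 upright, hinged along the dispenser's x. Positive tilts its top to the dispenser's +y and lowers lane A's stop, negative to -y and lane B's; the other stop rises and still holds. A stop is below the chute floor beyond 0.3; ends at +-0.5. Spring 1.8 Nm/rad (about 7 N at the grip for 0.42 rad); it recentres by itself when let go.
- lever_grip (a point): centre of the lever's upright black grip, which is 30 mm in diameter and 62 mm long (from 32 mm below this point to 30 mm above it). It moves with the lever; upright it is 190 mm above the table. Below the grip is a 14 mm steel shaft.
- lever_pivot (a point): point on the lever's hinge axis straight below the upright lever, 80 mm above the table; the grip centre is 110 mm from it
- lane_a (a point): point on the table in front of lane A (dispenser +y), 55 mm beyond its lip, about where its fruit falls, moving along the dispenser's -x. Below the lip (underside 79 mm high) it is open for 40 mm behind the lip.
- lane_b (a point): the same point in front of lane B (dispenser -y)
- apple: green apple, a ball of 64 mm diameter, about 130 g, origin at its centre; waits in lane A or B, and rolls freely once its stop is lowered (about half a second to leave)
- orange: orange, a ball of 64 mm diameter, origin at its centre; waits in the other lane
- tray: open wooden tray, outside 150 mm (its x) by 130 mm (its y) by 48 mm high, walls and floor 10 mm thick, about 0.28 kg; origin at the centre of its underside. Any wall can be pinched from above. Centred about 68 mm beyond the lip of a lane with its x along the lane, it catches the fruit and just clears the lip.
- mug: green glass mug with a handle, about 80 mm wide, 95 mm tall; bystander right of the tray; origin at the centre of its foot
- flask: amber bottle with a white cap, 66 mm wide, 190 mm tall; bystander beyond the tray; origin at the centre of its foot
Things that resemble listed ones, but are neither listed nor needed, are in the scene too. Leave any black look-alike of the orange alone. There is more than one size of the apple; the one meant has the size given above.

How it is judged:
On the way, in this order (a step that is already met when the one before it is completed fails the run):
1. the tray stands on the table in front of the apple's lane, its centre within 70 mm of that lane's falling point, let go, with the lever in the middle (height (world z) of tray below 0.006 m and angle between tray's own z axis and vertical below 0.06 rad and value of joint lever between -0.06 and 0.06 rad and contact force between the fingers and tray below 0.3 N and ((y of orange in the frame of dispenser below 0 m and horizontal distance between tray and lane_a below 0.07 m) or (not (y of orange in the frame of dispenser below 0 m) and horizontal distance between tray and lane_b below 0.07 m))), for 0.2 s.
2. the lever is tilted more than 0.3 rad towards the apple's lane for 0.2 s (((y of orange in the frame of dispenser below 0 m and value of joint lever above 0.3 rad) or (not (y of orange in the frame of dispenser below 0 m) and value of joint lever below -0.3 rad))), for 0.2 s.
3. the apple is in the tray and the lever back in the middle (x of apple in the frame of tray between -0.042 and 0.042 m and y of apple in the frame of tray between -0.032 and 0.032 m and z of apple in the frame of tray between 0.03 and 0.055 m and value of joint lever between -0.06 and 0.06 rad), for 0.2 s.
At the end, for the whole second after the job is handed in: The tray stands flat on the table (within 6 mm and 0.06 rad) with the apple lying at rest on its floor between the walls, the lever is within 0.06 rad of the middle, and the orange is still held in its lane (all of step 3 and height (world z) of tray below 0.006 m and angle between tray's own z axis and vertical below 0.06 rad and x of orange in the frame of dispenser between -0.075 and 0.03 m and z of orange in the frame of dispenser above 0.11 m and linear speed of apple below 0.05 m/s and linear speed of tray below 0.02 m/s); the robot touches nothing.
It fails at once if the apple drops outside the tray (below 70 mm, its centre beyond the tray's outer edges) (height (world z) of apple below 0.07 m and not (x of apple in the frame of tray between -0.075 and 0.075 m and y of apple in the frame of tray between -0.065 and 0.065 m)).
It fails at once if the orange leaves its place in its lane (not (x of orange in the frame of dispenser between -0.09 and 0.035 m and z of orange in the frame of dispenser above 0.1 m)).
It fails at once if the mug or the bottle is moved more than 30 mm (distance of any of mug, flask from where it was at the start of the episode above 0.03 m).
It also fails if it takes over 48 s, if anything falls off the work surface, if the arm or the gripper's body presses on something with over 40 N, if the wrist force passes 120 N, or if a joint passes its speed limit or range.

## Working session

There is one attempt and no reset: what is moved stays moved. The work goes in short steps, each a Python script; the robot and the scene stay as the last script left them, time stands still between calls to the robot, and variables do not carry over. Pictures are saved under pics/ and viewed, and the job is handed in when it is done.

```bash
ls; mkdir -p pics; python3 - <<'E'
from cell import ctrl, kinematics, read_camera, order
import cv2
for n in ("scene","top","wrist"):
    c=read_camera(n); cv2.imwrite(f"pics/{n}0.png",c["img"]); print(n,c["fx"],c["fy"],c["cx"],c["cy"],c["D"],c["T"].round(3).tolist() if hasattr(c["T"],"round") else c["T"])
print(ctrl.read_state(), ctrl.pinch_z)
E
```

```text
pics
scene 431.40837179221285 431.40837179221285 286.52377185509494 203.7138287412918 [-0.05628898  0.          0.          0.          0.        ] [[0.532, 0.565, -0.631, 1.161], [0.847, -0.356, 0.395, -0.429], [-0.002, -0.744, -0.668, 0.81], [0.0, 0.0, 0.0, 1.0]]
top 456.2761390649643 456.2761390649643 276.8964432733615 211.08272960985911 [-0.09523554  0.          0.          0.          0.        ] [[0.085, -0.974, 0.211, 0.269], [-0.996, -0.083, 0.018, -0.05], [0.0, -0.212, -0.977, 1.346], [0.0, 0.0, 0.0, 1.0]]
wrist 342.72789120866 342.72789120866 281.02036903780095 204.26415538499393 [0.01710134 0.         0.         0.         0.        ] [[0.342, -0.905, -0.251, 0.283], [-0.94, -0.33, -0.091, -0.563], [-0.001, 0.267, -0.964, 0.385], [0.0, 0.0, 0.0, 1.0]]
{'time_s': 0.15, 'qpos': array([ 1.19944346,  0.33272265, -0.06470441,  1.46071085,  0.02160277,
        1.34988263, -0.08853458]), 'joint_velocities': array([ 2.34654438e-03, -2.81788121e-03,  5.64411950e-04, -3.48921905e-03,
       -6.18702091e-05, -5.47605583e-04, -5.40629248e-05]), 'joint_efforts': array([ 5.28273922e-04, -6.23633695e+01,  2.43622862e-02, -3.90149724e+01,
       -6.13954640e-02,  3.71879793e-02,  9.35716025e-05]), 'tcp_pos': array([ 0.21348876, -0.58711894,  0.22195717]), 'orientation': array([-0.12231905, -0.69630608, -0.12302904,  0.69646231]), 'force': array([ 0.31247418, -0.24972293, -0.5868438 ]), 'torque': array([0.01816648, 0.02533185, 0.0511572 ]), 'finger_gap': 1.0009307418034095} -0.0187
```

View pics/scene0.png

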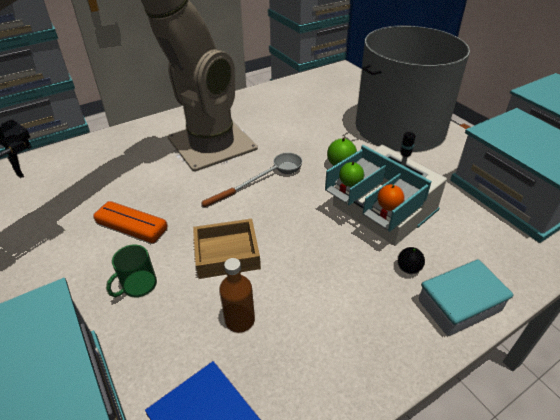

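View pics/top0.png

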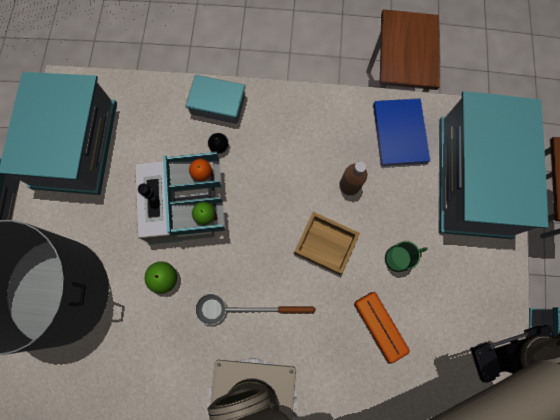

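View pics/wrist0.png

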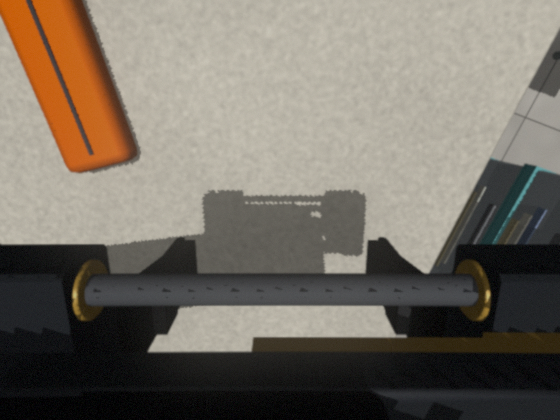

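The top view shows the dispenser at about (180,200), opening to the right, with the apple at (204,213) in the lane nearer the robot (lane A). The orange is at (201,170), the tray at (327,243), the mug at (403,257) and the bottle at (352,180). I'll zoom in to get the edges.

```bash
python3 - <<'E'
import cv2
a=cv2.imread("pics/top0.png"); s=cv2.imread("pics/scene0.png")
cv2.imwrite("pics/c1.png",cv2.resize(a[140:250,120:240],None,fx=5,fy=5,interpolation=cv2.INTER_CUBIC))
cv2.imwrite("pics/c2.png",cv2.resize(a[200:290,285:375],None,fx=6,fy=6,interpolation=cv2.INTER_CUBIC))
cv2.imwrite("pics/c3.png",cv2.resize(s[120:250,310:450],None,fx=4.5,fy=4.5,interpolation=cv2.INTER_CUBIC))
E
```

```text
(no output)
```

View pics/c1.png

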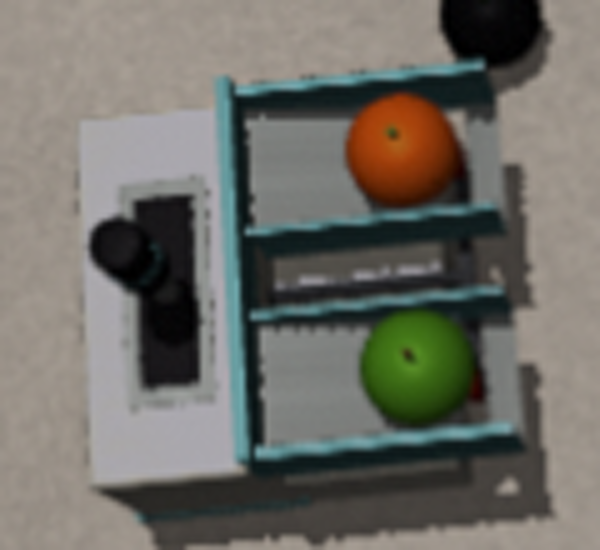

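View pics/c2.png

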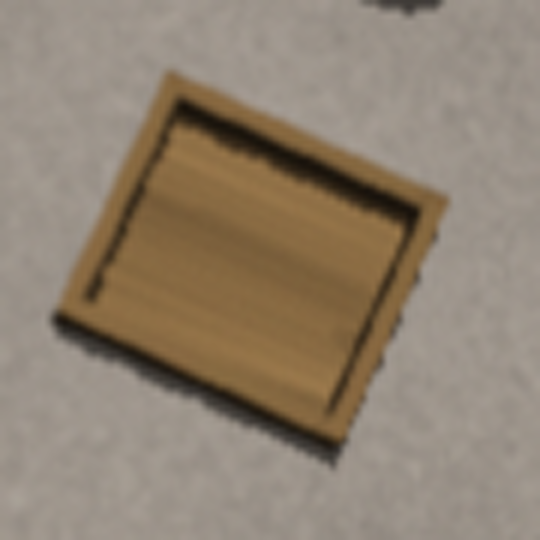

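View pics/c3.png

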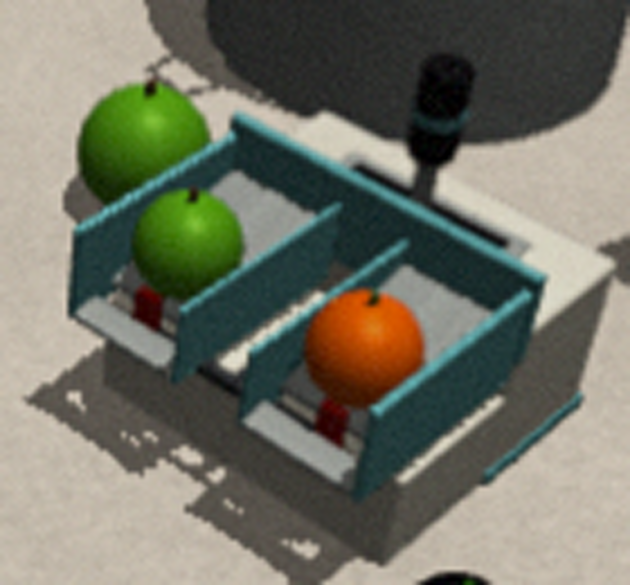

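```bash
cat > h.py <<'E'
import numpy as np, cv2
def ray(c,uv):
    K=np.array([[c["fx"],0,c["cx"]],[0,c["fy"],c["cy"]],[0,0,1]])
    p=cv2.undistortPoints(np.array([[uv]],float),K,np.array(c["D"],float))[0,0]
    T=np.array(c["T"]); d=T[:3,:3]@np.array([p[0],p[1],1.]); return T[:3,3],d/np.linalg.norm(d)
def plane(c,uv,z):
    o,d=ray(c,uv); return o+d*(z-o[2])/d[2]
def tri(c1,u1,c2,u2):
    o1,d1=ray(c1,u1);o2,d2=ray(c2,u2)
    s=np.linalg.lstsq(np.c_[d1,-d2],o2-o1,rcond=None)[0]
    a=o1+s[0]*d1;b=o2+s[1]*d2
    return (a+b)/2,np.linalg.norm(a-b)
def cr(x,y,f,x0,y0): return ((x+.5)/f-.5+x0,(y+.5)/f-.5+y0)
def blobs(img,lo,hi,amin=60):
    m=cv2.inRange(cv2.cvtColor(img,cv2.COLOR_BGR2HSV),lo,hi)
    n,l,s,ce=cv2.connectedComponentsWithStats(m)
    return [(ce[i],s[i],l==i) for i in range(1,n) if s[i,4]>amin]
E
python3 - <<'E'
from h import *
from cell import read_camera
t=read_camera("top"); s=read_camera("scene")
for n,c in (("top",t),("scene",s)):
  for nm,lo,hi in (("green",(40,120,40),(70,255,255)),("orange",(3,150,100),(14,255,255))):
    for ce,st,m in blobs(c["img"],lo,hi):
        k,_=cv2.findContours(m.astype(np.uint8),0,1); e=cv2.minEnclosingCircle(max(k,key=len))
        print(n,nm,ce.round(1),st,np.round(e[0],1),round(e[1],1))
T=lambda x,y:cr(x,y,5,120,140); S=lambda x,y:cr(x,y,4.5,310,120); R=lambda x,y:cr(x,y,6,285,200)
print("console", [plane(t,T(*p),.115).round(3) for p in ((80,122),(95,485))], plane(s,S(615,268),.115))
print("lip A tri",tri(t,T(522,440),s,S(75,303)), "z.085", plane(s,S(78,303),.085),plane(s,S(172,365),.085),plane(s,S(245,412),.085),plane(s,S(355,490),.085))
print("lip top",plane(t,T(517,372),.085),plane(t,T(500,150),.085))
print("walltop A outer",tri(t,T(520,432),s,S(72,232)))
print("walltop B outer",tri(t,T(486,64),s,S(378,412)))
print("back corner",tri(t,T(222,80),s,S(543,280)), tri(t,T(246,462),s,S(237,120)))
print("grip top",tri(t,T(120,240),s,S(447,62)))
q=[plane(t,R(*p),.048) for p in ((170,72),(448,200),(340,440),(55,312))]
for a in q: print(a.round(4))
q=np.array(q);print("tray",q.mean(0),[np.linalg.norm(q[i]-q[i-1]).round(3) for i in range(4)])
E
```

```text
top green [202.8 212.4] [192 202  23  22 392] [202.9 212.7] 11.4
top green [393.4 260.1] [386 246  27  25 217] [399.5 259. ] 14.3
top green [159.9 277. ] [145 262  31  31 743] [160.2 277.1] 15.7
top orange [398.6  51.5] [394  11  10  71 537] [400.5  46. ] 35.1
top orange [390.4  54.6] [389  37   4  35  90] [391.5  54. ] 17.0
top orange [425.8  70.7] [423  47   6  38 103] [426.   65.5] 18.6
top orange [415.3  70.1] [412  50   8  34 181] [417.   66.5] 16.6
top orange [199.  168.1] [189 159  21  19 298] [199.  167.5] 10.6
top orange [382.2 327.1] [ 356  292   53   71 1549] [382.5 327. ] 36.5
scene green [340.5 149.9] [328 138  28  27 485] [341.3 152.1] 14.6
scene green [351.1 173.2] [339 162  25  25 433] [351.3 173.8] 12.4
scene green [138.4 263.1] [125 247  24  25  63] [133.8 259.2] 14.7
scene green [137.5 283.1] [109 270  46  26 666] [131.5 284.5] 24.1
scene orange [391.5 194.7] [379 184  25  22 384] [391.3 195.4] 12.5
scene orange [217.9 195.9] [202 189  33  15 102] [218.  195.5] 17.3
scene orange [129.9 219.2] [  94  202   72   36 1302] [129.5 219. ] 35.9
console [array([0.637, 0.38
[... 367 characters left out ...]
6 0.14889671 0.085     ]
walltop A outer (array([0.47722354, 0.11347841, 0.14176855]), np.float64(0.00469579805438154))
walltop B outer (array([0.68238703, 0.15519603, 0.14385846]), np.float64(0.004874032107890102))
back corner (array([0.657822  , 0.29834352, 0.15143599]), np.float64(0.002133540102244037)) (array([0.44724258, 0.25743195, 0.14793535]), np.float64(0.004471972167237893))
grip top (array([0.54487839, 0.31876212, 0.22157788]), np.float64(0.0022513882024133122))
[ 0.5568 -0.1307  0.048 ]
[ 0.5053 -0.2687  0.048 ]
[ 0.386  -0.2233  0.048 ]
[ 0.4354 -0.0841  0.048 ]
tray [ 0.470849   -0.17671224  0.048     ] [np.float64(0.13), np.float64(0.147), np.float64(0.128), np.float64(0.148)]
```

```bash
cat >> h.py <<'E'
from scipy.spatial.transform import Rotation as Ro
def quat(jaw):
    y=np.array([jaw[0],jaw[1],0.]);y/=np.linalg.norm(y);x=np.array([0,0,-1.]);
    q=Ro.from_matrix(np.c_[x,y,np.cross(x,y)]).as_quat(); return np.r_[q[3],q[:3]]
E
python3 - <<'E'
from h import *
from cell import read_camera,kinematics,ctrl
t=read_camera("top"); s=read_camera("scene")
A,ea=tri(t,(203.5,212.9),s,(351.3,174)); O,eo=tri(t,(199.6,169.5),s,(391.3,195.4))
print("apple",A,ea,"orange",O,eo,np.linalg.norm(A-O),np.degrees(np.arctan2(*(O-A)[[1,0]])))
R=float
yd=np.array([-.981,-.193]);
print("bottle",plane(t,(360,165),.19),"mug",plane(t,(400,250),.095),"pot rim",plane(t,(108,290),.2),plane(t,(60,225),.2))
u=np.array([.5053-.5568+.386-.4354,-.2687+.1307-.2233+.0841]);u/=np.linalg.norm(u); n=np.array([-u[1],u[0]])
if n@np.array([-1,0])<0:n=-n
c=np.array([.4708,-.1767]);print("u",u,n)
q0=np.array(ctrl.read_state()["qpos"])
for nm,p,j in (("pick",c+.06*n,n),("place",np.array([.532,.0583])+.06*yd,yd),("lever",(.545,.319),yd),("lever2",np.array((.545,.319))+.066*yd,yd)):
  for sg in (1,-1):
    for z in (.02,.165,.26):
        a=kinematics.ik([p[0],p[1],z],quat(sg*np.array(j))); print(nm,sg,z,np.round(p,3),None if a is None else np.round(a,2))
E
```

```text
apple [0.51013487 0.17294835 0.12993146] 0.0024879922722179713 orange [0.63122384 0.19812068 0.13433033] 0.0030433345189922636 0.12375595442115545 11.743557100431666
bottle [ 0.66262845 -0.23833777  0.19      ] mug [ 0.45818508 -0.37683248  0.095     ] pot rim [0.27766671 0.37752072 0.2       ] [0.43107494 0.53255561 0.2       ]
u [-0.34204245 -0.9396845 ] [-0.9396845   0.34204245]
pick 1 0.02 [ 0.414 -0.156] [ 1.45  0.59 -1.38  2.08  0.69  1.05  2.52]
pick 1 0.165 [ 0.414 -0.156] None
pick 1 0.26 [ 0.414 -0.156] None
pick -1 0.02 [ 0.414 -0.156] [ 0.76  0.21 -0.53  2.11  0.14  0.85 -0.21]
pick -1 0.165 [ 0.414 -0.156] [ 0.8   0.   -0.54  1.97  0.    1.17 -0.09]
pick -1 0.26 [ 0.414 -0.156] [ 0.82 -0.07 -0.53  1.83 -0.04  1.38 -0.05]
place 1 0.02 [0.473 0.047] [-1.25  0.59  1.28  2.1  -0.7   0.98 -2.54]
place 1 0.165 [0.473 0.047] None
place 1 0.26 [0.473 0.047] None
place -1 0.02 [0.473 0.047] [ 0.68  0.41 -0.99  2.01  0.43  0.94 -0.33]
place -1 0.165 [0.473 0.047] [ 0.71  0.13 -0.95  1.88  0.12  1.19 -0.08]
place -1 0.26 [0.473 0.047] [ 0.74  0.04 -0.94  1.74  0.03  1.38 -0.01]
lev
[... 164 characters left out ...]
9] [ 0.2   0.62 -1.25  1.34  0.59  1.58  2.36]
lever -1 0.02 [0.545 0.319] [ 0.04  0.71 -0.88  1.6   0.59  1.12 -0.8 ]
lever -1 0.165 [0.545 0.319] [ 0.2   0.68 -1.18  1.47  0.63  1.41 -0.81]
lever -1 0.26 [0.545 0.319] [ 0.15  0.56 -1.12  1.34  0.49  1.54 -0.72]
lever2 1 0.02 [0.48  0.306] [ 0.28  0.82 -1.25  1.77  0.84  1.2   2.12]
lever2 1 0.165 [0.48  0.306] [ 0.29  0.55 -1.24  1.64  0.53  1.34  2.31]
lever2 1 0.26 [0.48  0.306] [ 0.3   0.45 -1.24  1.51  0.42  1.49  2.39]
lever2 -1 0.02 [0.48  0.306] [ 0.25  0.76 -1.18  1.77  0.77  1.16 -0.99]
lever2 -1 0.165 [0.48  0.306] [ 0.19  0.44 -1.05  1.65  0.4   1.29 -0.74]
lever2 -1 0.26 [0.48  0.306] [ 0.19  0.36 -1.05  1.51  0.31  1.45 -0.68]
```

The fruits triangulate 124 mm apart at the expected height, so this is the 64 mm apple in lane A, and the pose estimates agree within a few mm. I'll pick the tray by its robot-side wall.

```bash
cat >> h.py <<'E'
yd=np.array([-.980,-.198]); xd=np.array([-.198,.980])
n=np.array([-.93969,.34204]); trayc=np.array([.4708,-.1767])
E
python3 - <<'E'
from h import *
from cell import *
p=trayc+.060*n; q=quat(-n)
ctrl.move_ptp([*p,.15],q)
ctrl.movel([*p,.06],speed=.15)
print(ctrl.movel([*p,.02],speed=.06,force_limit=10), ctrl.read_state()["tcp_pos"])
ctrl.grasp()
st=ctrl.read_state();print(st["finger_gap"],st["force"],st["time_s"])
ctrl.movel([*p,.12],speed=.12)
st=ctrl.read_state();print(st["finger_gap"],st["force"],st["time_s"])
for c in("top","scene"): cv2.imwrite(f"pics/{c}1.png",read_camera(c)["img"])
E
```

```text
False [ 0.4146031  -0.15617476  0.02013182]
0.1122174496475448 [ 0.69245168 -0.73828918 -1.06626426] 4.8833
0.1140821253177614 [ 0.43492298  0.28617282 -3.99022986] 5.8667
```

View pics/scene1.png

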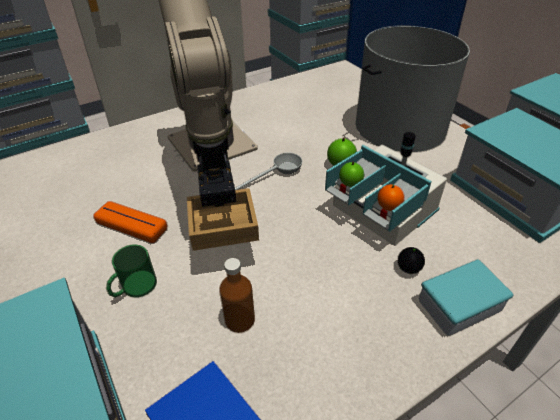

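The tray at about (222,222) is held level. I'll lower it short of the lip, then slide it in under the lip.

```bash
python3 - <<'E'
from h import *
from cell import *
tc=np.array([.5327,.0581]); q=quat(-yd)
p=tc+.060*yd; a=p-.045*xd
ctrl.move_ptp([*a,.12],q)
ctrl.movel([*a,.028],speed=.12)
print(ctrl.movel([*p,.028],speed=.1,force_limit=8))
print(ctrl.movel([*p,.0195],speed=.03,force_limit=6))
print(ctrl.read_state()["tcp_pos"])
ctrl.open_jaws()
st=ctrl.read_state();print(st["finger_gap"],st["force"],st["time_s"])
ctrl.movel([*p,.25],speed=.2)
st=ctrl.read_state();print(st["time_s"])
for c in("top","scene"): cv2.imwrite(f"pics/{c}2.png",read_camera(c)["img"])
a=cv2.imread("pics/top2.png")
cv2.imwrite("pics/c4.png",cv2.resize(a[140:260,130:290],None,fx=4,fy=4,interpolation=cv2.INTER_CUBIC))
E
```

```text
False
True
[0.47418237 0.04543551 0.01983044]
0.9959941738582194 [-0.07649884 -0.18580357  0.52066181] 9.925
11.225
```

View pics/scene2.png

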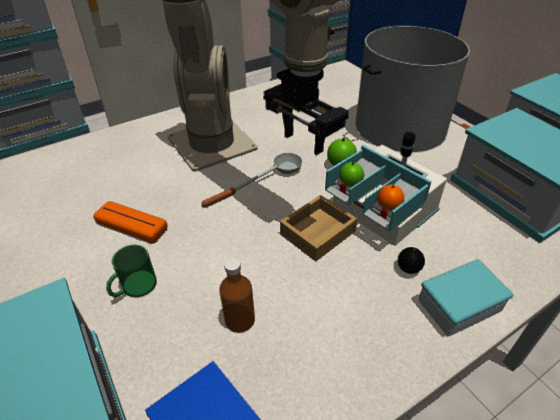

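View pics/c4.png

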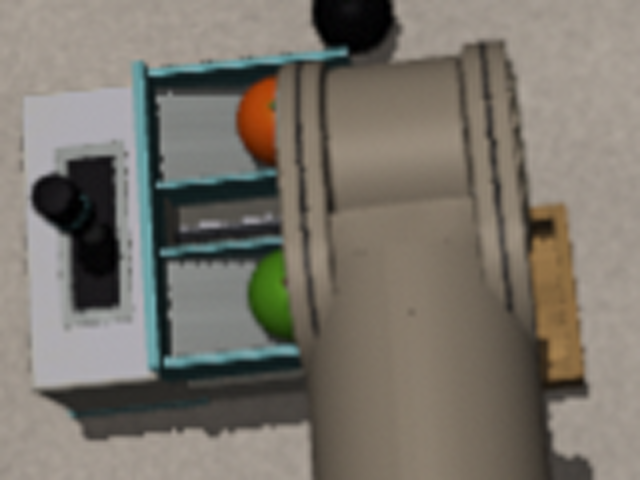

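```bash
python3 - <<'E'
from h import *
from cell import *
g=np.array([.544,.3185]); q=quat(-yd)
ctrl.move_ptp([*g,.27],q)
st=ctrl.read_state();print(st["time_s"],st["tcp_pos"])
for c in("top","scene","wrist"): cv2.imwrite(f"pics/{c}3.png",read_camera(c)["img"])
a=cv2.imread("pics/top3.png")
cv2.imwrite("pics/c5.png",cv2.resize(a[140:260,130:290],None,fx=4,fy=4,interpolation=cv2.INTER_CUBIC))
a=cv2.imread("pics/scene3.png")
cv2.imwrite("pics/c6.png",cv2.resize(a[120:270,270:450],None,fx=4,fy=4,interpolation=cv2.INTER_CUBIC))
E
```

```text
12.4167 [0.54448709 0.3171158  0.26977569]
```

View pics/c5.png

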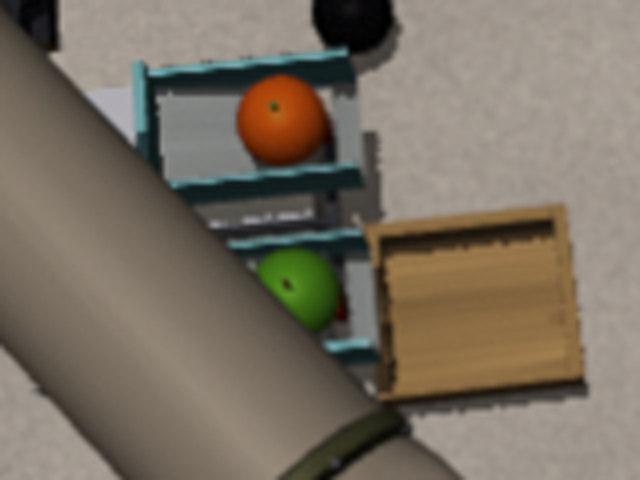

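View pics/c6.png

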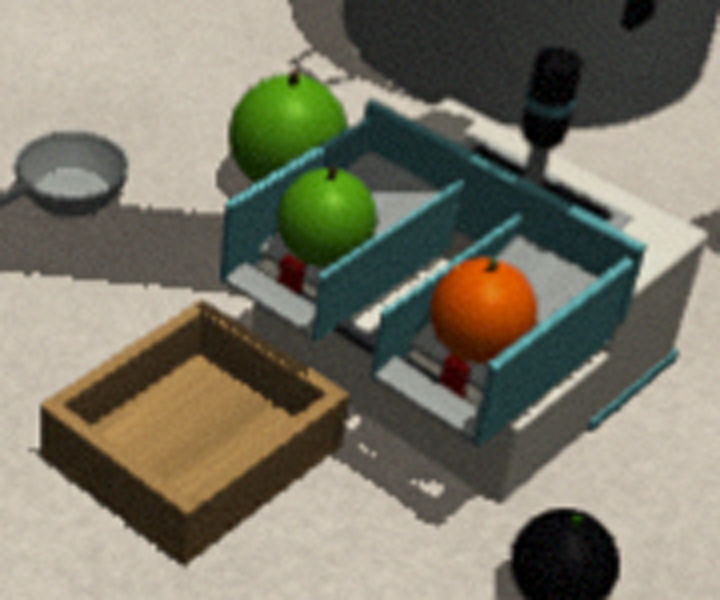

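View pics/wrist3.png

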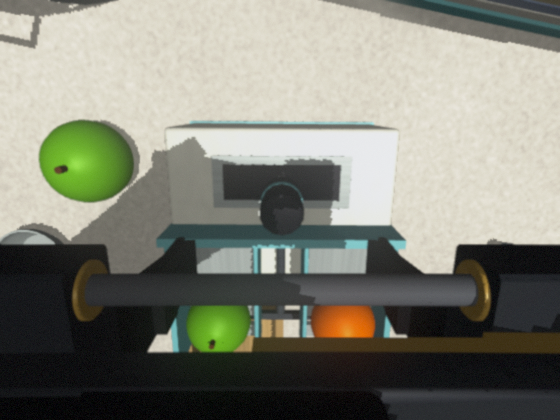

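```bash
python3 - <<'E'
from h import *
from cell import *
t=read_camera("top"); w=read_camera("wrist")
q=np.array([plane(t,cr(x,y,4,130,140),.048) for x,y in ((366,226),(563,206),(584,380),(380,400))])
c=q.mean(0)[:2]; d=c-np.array([.580,.137]); print(c,"disp x",d@xd,"y",d@yd, np.degrees(np.arctan2(*(q[0]-q[1])[[1,0]])),np.degrees(np.arctan2(xd[1],xd[0])))
for uv in ((282,200),(282,208)): print(plane(w,uv,.22))
E
```

```text
[0.53005834 0.05691414] disp x -0.06859569259665554 y 0.06479982676886299 100.85339299331545 101.42232106960229
[0.54314407 0.33303537 0.22      ]
[0.54420085 0.32778468 0.22      ]
```

```bash
python3 - <<'E'
from h import *
from cell import *
g=np.array([.544,.322])
ctrl.movel([*g,.27],speed=.1)
print(ctrl.movel([*g,.165],speed=.12,force_limit=8))
for d in (.03,.05):
    p=g+d*yd; ctrl.movel([*p,.165],speed=.1)
    st=ctrl.read_state();print(d,st["time_s"],st["tcp_pos"],st["force"], st["force"][:2]@yd)
for d in (.066,):
    p=g+d*yd; ctrl.movel([*p,.165],speed=.1)
    for k in range(4):
        ctrl.hold(.3); st=ctrl.read_state();print(d,st["time_s"],st["tcp_pos"],st["force"][:2]@yd)
cv2.imwrite("pics/scene4.png",read_camera("scene")["img"])
E
```

```text
False
0.03 14.3917 [0.51515312 0.31599677 0.16562186] [-0.81279428 -0.755255   -0.05017705] 0.9460788854118413
0.05 14.7417 [0.49630057 0.3119704  0.16555775] [4.56990595 0.60953566 2.06081188] -4.5991958948426985
0.066 15.35 [0.48117912 0.30917028 0.16539714] -6.87825957278449
0.066 15.65 [0.48116365 0.3091654  0.16537774] -7.035553263817884
0.066 15.95 [0.48118606 0.30913067 0.1653786 ] -7.64923588221498
0.066 16.25 [0.48116709 0.30914162 0.16537931] -7.289969910508549
```

View pics/scene4.png

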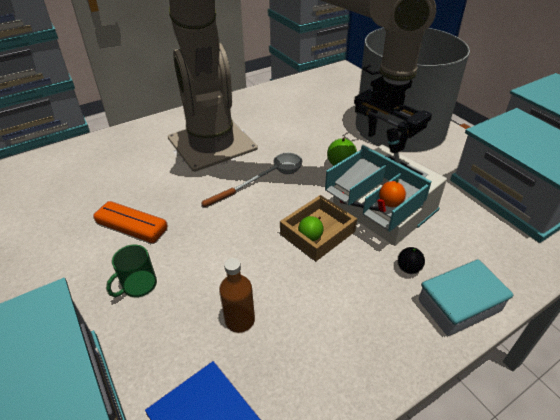

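The apple is in the tray at (312,229), and the orange is still held at (393,194). Next I'll ease the lever back and retreat upwards.

```bash
python3 - <<'E'
from h import *
from cell import *
g=np.array([.544,.322])
ctrl.movel([*g,.165],speed=.08)
st=ctrl.read_state();print(st["force"])
ctrl.movel([*g,.29],speed=.15)
ctrl.hold(.6)
t=read_camera("top"); s=read_camera("scene");w=read_camera("wrist")
ctrl.hold(.3); s2=read_camera("scene")
for c,sc in((s,0),(s2,1)):
  for ce,st,m in blobs(c["img"],(40,120,40),(70,255,255)):
    if 290<ce[0]<340: print(ce)
u=[ce for ce,st,m in blobs(t["img"],(40,120,40),(70,255,255)) if 225<ce[0]<290]; print(u)
if u:
  a=plane(t,u[0],.042)[:2]-np.array([.5301,.0569]); print("apple in tray",a@xd,a@yd)
a=cv2.resize(s["img"][100:270,270:450],None,fx=3.3,fy=3.3,interpolation=cv2.INTER_CUBIC);cv2.imwrite("pics/c7.png",a)
cv2.imwrite("pics/wrist5.png",w["img"])
st=ctrl.read_state();print(st["time_s"],st["force"])
E
```

```text
[0.07256051 0.30189116 0.41118503]
[310.99069767 227.2372093 ]
[310.98834499 227.26340326]
[array([259.1626506 , 212.04819277])]
apple in tray -0.033357602427073196 -0.006725908012347729
19.3583 [-0.48299544  0.43045731 -0.42198159]
```

View pics/c7.png

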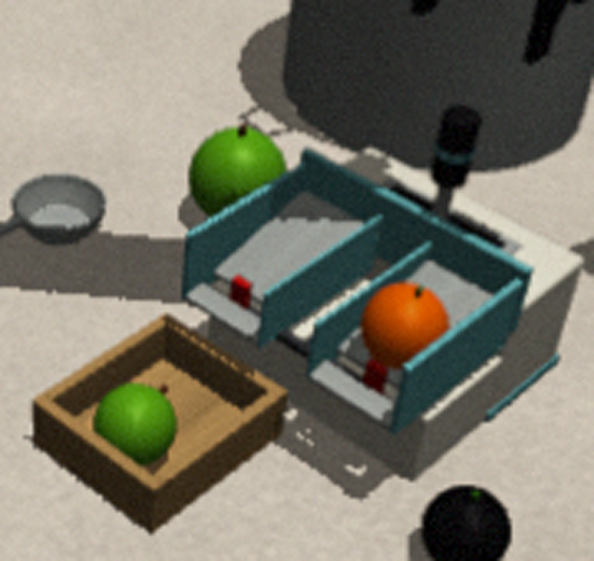

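View pics/wrist5.png

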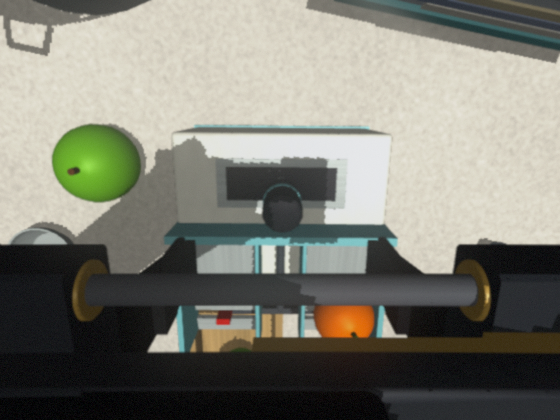

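```bash
python3 - <<'E'
from cell import *
order.close_job()
E
```

```text
the job is handed in; nothing more can be done
```

The green apple is in the tray, and I handed the job in at about 19.4 s of robot time, well under the 48 s limit. Handing in gives no verdict.

**What I did:** I picked up the tray by the wall nearest the robot and slid it under the lip of lane A, the apple's lane, and let go. I then pushed the lever towards lane A with one open finger, at about 7 N, held it for over a second, eased it back and lifted clear.

**Last checks:**
- **Tray:** its centre measured about 69 mm beyond the lip, 3 mm off the lane's centre line and turned less than 1°. I took this before the apple dropped and did not repeat it.
- **Apple:** it rests on the tray floor against the far wall, at about x −33 mm, y −7 mm in the tray. Two pictures at least 0.3 s apart showed no movement.
- **Lever and orange:** the lever looks upright, and the orange is still behind its stop in lane B. I judged both by eye from the pictures.
- **Mug and bottle:** neither was approached, and both looked unmoved in the picture taken while the lever was held over. I did not measure their positions again afterwards.

**One disagreement:** the lever grip's position differed by about 7 mm along the lane between the fixed cameras and the wrist camera. I aimed between the two, and the push worked as expected.

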